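Fit the keyed lap onto the gem-lapping machine's spindle

TASK

Pick up the aluminium lap by its hub, put it over the spindle of the lapping machine, and, pressing down only lightly, turn it until the tab in its bore drops into the spindle's keyway; then let it down fully home, flat on the spindle's flange, and let go. Never force it: lap and machine must not be pressed together with more than about 25 N, and do not turn on once the tab is in. Leave the other things on the bench, above all the cut gem, where they are.

Things in the scene. Friction and masses are not known exactly. Their poses are not given: they have to be found in the camera images.
- lap_hub (a point): on the axis of the hub of the lap to fit, 30 mm above the lap's underside (22 mm above its disc): a good height to grip the hub, from any side. Lap: plain aluminium disc 120 mm across, 8 mm thick, with a round hub 48 mm across rising to 50 mm above the underside; about 0.42 kg; lies flat, hub up. z up along the axis, +x from the axis towards the tab in the bore.
- lap: the same lap, origin mid underside, axes as lap_hub. The bore through the hub is 34 mm wide, flaring to 39 mm over the lowest 3 mm. One tab stands inwards from the bore's wall to 9.5 mm from the axis, at +x; 8 mm wide, square-edged, from 22 to 30 mm above the underside; visible from above.
- spindle_seat (a point): middle of the spindle flange's top face (44 mm across), spindle at rest: the lap's underside lies here when home, lap_hub then 30 mm above. z up along the spindle's axis. x, y are the housing's, x towards the pointer; they do not turn with the spindle. Sprung: it yields downwards from 6 N, 1 N more per mm, solid after 9 mm (15 N). A brake (0.6 N m) holds it against turning.
- shoulder (a point): on the spindle's axis at the shoulder, 34 mm above spindle_seat; axes of the housing. The spindle is 32 mm across from flange to shoulder (edge chamfered 2.2 mm), then a nose 16 mm across rises to 46 mm above the flange. A tab that misses the keyway rests on the shoulder, the lap then 12 mm above home and its bore already guided by the shaft, with 1 mm of play all round.
- pointer (a point): the dark pointer bar on the pan's rim, 118 mm from the spindle's axis along the housing's x. The spindle's one straight keyway (9.6 mm wide, 8 mm deep, from shoulder down to flange) is not at the pointer: the spindle stopped at an unknown angle, keyway between 0.1 and 1.45 rad (6 and 83 degrees) anticlockwise from the pointer, seen from above, where it can be seen.
- lapping_machine: the machine, fixed on the bench: round grey housing 224 mm across, red splash pan 230 mm across with its rim 70 mm above the bench, floor at 40 mm; spindle in the middle. Against it on the +x side, by the pointer, a control box 70 by 110 mm, 46 mm high, with a knob. Origin at the bench under the spindle's axis, 60 mm below spindle_seat; x towards the pointer, z up.
- flat_lap: bystander: copper disc without a hub, 120 mm across, 9 mm thick, 16 mm hole, lying on the bench; origin mid underside. Leave it.
- gem: bystander: cut amber gem 51 mm across, 31 mm high, point up; origin mid underside. Leave it.
- dop: bystander: brass dop stick 72 mm long lying on the bench, 22 mm across at its head; origin at the tail end on its axis. Leave it.
- dop_block: bystander: wooden block 50 by 120 mm with four brass dops, 78 mm high; origin mid underside. Leave it.
- polish_jar: bystander: jar 60 mm across, 60 mm high; origin mid underside. Leave it.
- brush: bystander: brush lying on the bench. Leave it.
- tweezers: bystander: steel tweezers 125 mm long lying on the bench along x; origin near the middle. Leave them.
Things that resemble listed ones, but are neither listed nor needed, are in the scene too. Several things look just like the lap: the one meant starts farthest to the robot's right.

How it is judged:
By the outcome, as a careful person would: the job done as asked, in the order asked, and still so for the second after the job is handed in, with the robot touching nothing.
It also fails if it takes over 70 s, if anything falls off the work surface, if the arm or the gripper's body presses on something with over 40 N, if the wrist force passes 120 N, or if a joint passes its speed limit or range.

ROBOT

A 6-joint arm with a two-finger parallel gripper is mounted at the origin on the work surface. World frame = base frame: x ahead of the robot, y to its left, z up, the work surface at z = 0. Lengths are in mm, angles in rad, forces in N, time in s.
With the tool pointing down it reaches from about 300 to 825 mm from the base axis. Payload 5.4 kg.
Tool frame: the origin (TCP) lies at the very end of the fingers, on their centre line; the grasp point (between the pads) lies 19 mm behind it (ctrl.grasp_offset is the distance from the TCP to the grasp point, in mm); z points along the fingers, y is the line along which they close (so a half turn about z gives the same grasp; the last joint's range is limited). The gripper opens to 92 mm and grips with 3 to 60 N. Pads are 20 mm wide; open, the fingers measure 128 mm over their backs; the gripper's body (75 mm by 189 mm) begins 69 mm behind the grasp point.
Start: joints at [1.068, 0.158, 1.597, -0, 1.386, -0.21], TCP at [165.975, 550.507, 214.601] pointing down, gripper open.
Joint ranges: [-2.91, 2.91], [-0.94, 2.29], [0.18, 2.7], [-1.29, 4.43], [0.17, 2.64], [-3, 3]. Speed limits (rad/s): [2.57, 2.57, 3.14, 3.14, 3.14, 3.14].

INTERFACE

Orientations are given as a unit quaternion [x, y, z, w].
In Python, from bench import ctrl gives the robot as it stands. The module is installed in compiled form; this text tells all that it offers.
- The arm moves only by the tool carry_out, never from a script. Its argument "motion" is one flat list of numbers, 7 for each row, row after row: the shift along the tool's x, y, z in mm, then the turn, a rotation vector about the tool's x, y, z in degrees, then the finger opening in mm, from 0 to 91.9. In form: [tx, ty, tz, wx, wy, wz, gripper, tx, ty, tz, wx, wy, wz, gripper, ...]. A call has 1 to 8 rows; each row shifts and turns the commanded pose from where the row before left it, along the tool's axes as they then stand; what a row does not reach is not made up. A row lasts 1/12 s, in which the tool goes at most 41.7 mm and 7.16 degrees, less where a joint would pass 70% of its speed; a pose out of reach is approached as far as the arm can. A call is refused whole if a number of a shift passes 41.7 or a number of a turn 7.16, either way. A call with a gripper value outside its range is refused whole. The fingers move at their own pace and stop on an object; the grip force is fixed at half the most. Time passes only in rows, so rows that do not move let the fingers close. It gives the time, the measured TCP pose, the force, the opening and the grip force at its end, in the units of the state.
- ctrl.observe(): the state, without advancing time (a new reading comes with each control period).
- ctrl.camera(name): name is "scene" or "top" or "wrist"; returns (picture, depth): 420x560x3 uint8, red, green, blue; 420x560 float32, mm along the optical axis (not along the pixel's ray), 0 where there is no reading.
- ctrl.camera_info(name): a dict with "fovy" (degrees; the focal length in pixels is half the picture's height over the tangent of half this angle, whatever the lens; pixels are square), "cx", "cy" (the principal point, pixels), "R" (3x3) and "t" (3): a world point X has camera coordinates R X + t. Camera axes: x right, y down, z forward; pixel columns grow to the right and rows downward; lengths in mm; the calibration is good to about 2 mm. A picture is of the moment at which its call begins: read the wrist's pose just before it. camera_info takes no time and is no camera call; for the wrist camera it gives the pose at the moment of the call.
- ctrl.sign_off(): hands the job in; it is judged then, once.
Trained networks look in the newest picture that a camera, given by its name, has taken for a name from the list of things; names that differ only in an ending like _2 or _b are one class to them, and where a whole thing is asked for, a point or a joint stands for the part that bears it (a point fixed in the world has none). Each returns a list of dicts, best first, with "score" (0 to 1); they miss things now and then, are a little off and sometimes report something else, mostly with a low value. They report only what shows in the picture. A call takes as long as a camera call. They do not tell look-alikes from the thing itself.
- ctrl.regions_of(query, camera): "region" (420x560 bool, what is visible of it) and "at" ([column, row] in pixels, amid what is visible of it).
The state is a dict: "time_s": time; "joint_positions": joint angles; "dq": joint speeds; "tau": joint torques, N m; "tool_pos": TCP position; "tcp_rot": TCP orientation; "ft_force": force on the tool from outside, world axes, zero at the start; "ft_torque": the same for the moment, N m; "gripper_width": finger opening in mm; "gripper_force": force on a finger pad.
Only numpy, scipy, OpenCV 4.12 (cv2) and the standard library are available. Lean on these libraries where they do the work, as an engineer would, in place of code of your own. Each camera call takes 0.05 s, during which the arm holds its last target. There are 200 camera calls.

## Working session

There is one attempt and no reset: what is moved stays moved. The work goes in short steps, Python scripts to look and compute and a tool call to move; the robot and the scene stay as the last step left them, time stands still between calls to the robot, and variables do not carry over. Pictures are saved under pics/ and viewed, at most 10 in all, crops included, and the job is handed in when it is done.

Besides the shell and the picture viewer there is one more tool, called as a command line: name --argument value ..., lists and objects as JSON in quotes. carry_out: Moves the arm, as the interface text tells. Its arguments: {"type":"object","properties":{"motion":{"type":"array","items":{"type":"number"}}},"required":["motion"]}

```bash
mkdir -p pics; cat > h.py <<'E'
import numpy as np, cv2
from bench import ctrl
def cam(n):
    i=ctrl.camera_info(n); p,d=ctrl.camera(n); f=210/np.tan(np.radians(i['fovy'])/2)
    return p,d,i,f
def world(u,v,z,i,f):
    R=np.array(i['R']);t=np.array(i['t'])
    return R.T@(np.array([(u-i['cx'])/f*z,(v-i['cy'])/f*z,z])-t)
def cloud(d,i,f):
    v,u=np.mgrid[0:d.shape[0],0:d.shape[1]]
    c=np.stack([(u-i['cx'])/f*d,(v-i['cy'])/f*d,d],-1)
    return (c-np.array(i['t']))@np.array(i['R'])
def onplane(u,v,h,i,f):
    R=np.array(i['R']);t=np.array(i['t']); c=-R.T@t
    r=R.T@np.array([(u-i['cx'])/f,(v-i['cy'])/f,1]); return c+r*(h-c[2])/r[2]
def save(n,p,s=1): cv2.imwrite('pics/'+n,cv2.resize(p[...,::-1],None,fx=s,fy=s,interpolation=cv2.INTER_CUBIC))
E
python3 - <<'E'
from h import *
s=ctrl.observe(); print(s['tool_pos'],s['tcp_rot'],s['ft_force'])
ims=[]
for n in ['top','scene']:
    p,d,i,f=cam(n); ims.append(p); C=cloud(d,i,f)
    print(n,f,i['cx'],i['cy'],np.round(i['R'],3).tolist(),np.round(i['t'],1))
    for q in ['lap','lapping_machine','pointer','gem','flat_lap','polish_jar','dop_block','dop']:
        for r in ctrl.regions_of(q,n)[:6]:
            m=r['region']&(d>0); c=C[m]; print(q,round(r['score'],2),np.round(r['at']),m.sum(),np.round(np.median(c,0)) if len(c) else '',np.round(np.percentile(c[:,2],98)) if len(c) else '')
    save(n+'0.png',p,1.4)
E
```

```text
[165.69133648 549.97002298 213.65046515] [ 1.45883281e-01  9.89301382e-01 -8.66042734e-04 -3.07561564e-04] [ 0.07658127  0.62198629 -0.68271475]
top 415.4042135030947 280.0159760329082 205.00796662508685 [[0.002, -1.0, -0.004], [-0.997, -0.002, -0.08], [0.08, 0.004, -0.997]] [  88.2  528.8 1086.5]
lap 0.9 [148. 313.] 1632 [243. 441.   9.] 51.0
lap 0.75 [207. 318.] 1556 [228. 289.   9.] 51.0
lap 0.67 [228. 100.] 1415 [810. 233.   8.] 51.0
lapping_machine 0.63 [389. 185.] 7310 [ 583. -188.   41.] 74.0
pointer 0.9 [385. 187.] 7438 [ 583. -188.   41.] 74.0
gem 0.79 [178. 212.] 259 [506. 364.  20.] 31.0
flat_lap 0.75 [244. 227.] 1503 [465. 175.   9.] 13.0
polish_jar 0.9 [210. 145.] 485 [685. 276.  58.] 63.0
dop_block 0.73 [318. 253.] 300 [402. -10.   5.] 11.0
dop_block 0.59 [282. 117.] 874 [762.  87.  30.] 80.0
scene 384.68099166823896 279.4573424882293 203.74808980692777 [[-0.721, 0.693, 0.007], [0.529, 0.556, -0.641], [-0.448, -0.459, -0.767]] [ 295.7 -291.5 1372.7]
lap 0.9 [222. 324.] 2020 [826. 245.   8.] 51.0
lap 0.81 [249. 238.] 1310 [630. 119.   9.] 51.0
lap 0.79 [438. 235.] 1270 [257. 451.   9.] 51.0
lap 0.74 [392. 199.] 1117 [243. 298.   9.] 51.0
lap 0.28 [308. 221.] 1229 [470. 179.   9.] 12.0
lapping_machine 0.74 [195. 172.] 5043 [ 597. -176.   42.] 77.0
lapping_machine 0.26 [323. 328.] 138 [667. 415.  12.] 22.0
pointer 0.83 [195. 174.] 5156 [ 597. -176.   42.] 77.0
pointer 0.35 [326. 327.] 140 [658. 415.  12.] 21.0
gem 0.58 [351. 275.] 261 [513. 370.  19.] 31.0
flat_lap 0.76 [307. 222.] 1259 [469. 177.   9.] 12.0
polish_jar 0.91 [277. 295.] 641 [702. 290.  58.] 62.0
dop_block 0.64 [201. 264.] 1069 [775. 102.  30.] 80.0
dop 0.64 [390. 249.] 863 [385. 389.  17.] 22.0
dop 0.53 [323. 328.] 138 [668. 415.  12.] 22.0
dop 0.51 [194. 173.] 5131 [ 597. -176.   42.] 77.0
dop 0.26 [250. 238.] 1376 [631. 119.   9.] 51.0
```

View pics/top0.png

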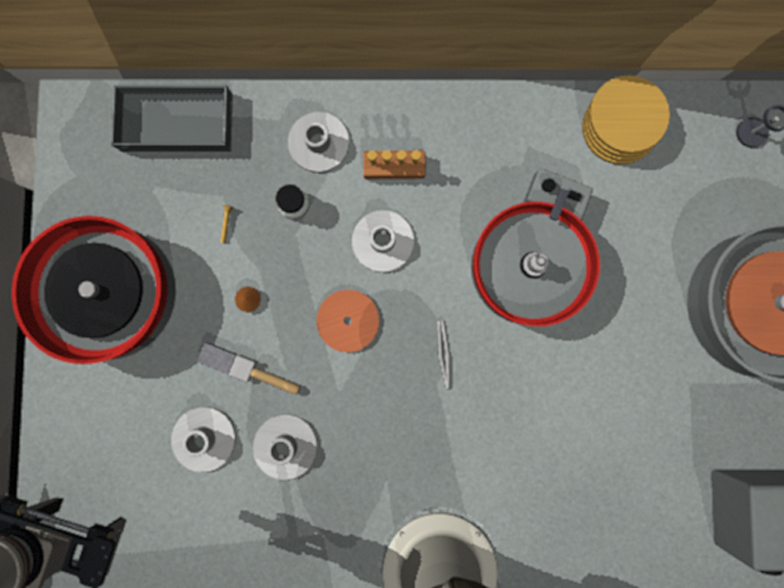

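View pics/scene0.png

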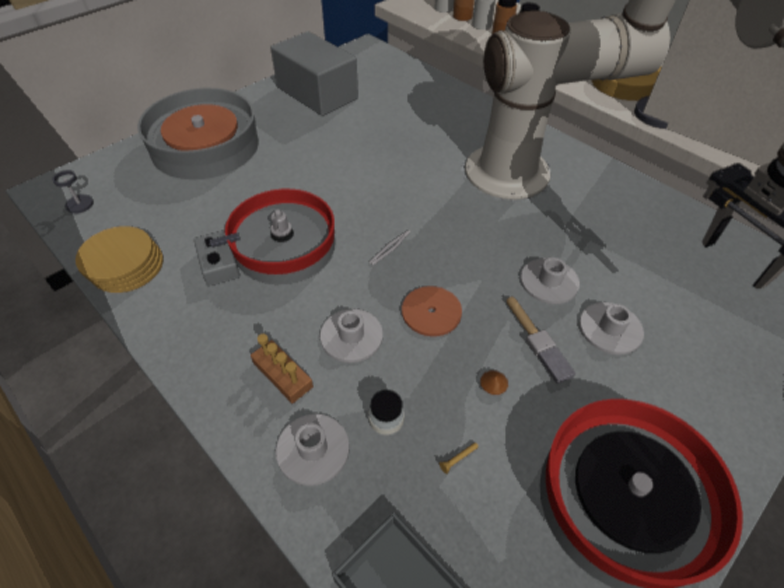

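Look-alike laps in the top picture (enlarged ×1.4) are at (318,141), (383,240), (203,439) and (285,447). The robot's right is −y, which is the picture's right. So (383,240), at world about (630,119), is the one meant: it is the farthest right and a plain disc with a hub. The machine is the small red pan at (535,264), with the control box and pointer at (562,205). I'll confirm with a crop and measure from both cameras.

```bash
cat >> h.py <<'E'
from scipy.optimize import least_squares
def circ(P,r=None):
    c0=np.r_[P.mean(0),np.ptp(P[:,0])/2 if r is None else r]
    g=(lambda x:np.hypot(*(P-x[:2]).T)-x[2]) if r is None else (lambda x:np.hypot(*(P-x[:2]).T)-r)
    return least_squares(g,c0 if r is None else c0[:2],loss='soft_l1').x
E
python3 - <<'E'
from h import *
for n in ['top','scene']:
    p,d,i,f=cam(n); C=cloud(d,i,f); C[d<=0]=1e6
    def near(x,y,r): return np.hypot(C[...,0]-x,C[...,1]-y)<r
    Z=C[...,2]
    for k in range(1):
        m=near(628,119,75)&(Z>44)&(Z<56); P=C[m]; print(n,'hub top',len(P),np.median(P[:,2]),circ(P[:,:2],20.5))
        m=near(628,119,75)&(Z>4)&(Z<14); b=np.array(C[m][:,:2]); 
        h=cv2.convexHull(b.astype(np.float32))[:,0]; print(' disc',np.median(C[m][:,2]),circ(h))
    m=near(588,-185,140)&(Z>64)&(Z<80); P=C[m]; print(' rim',len(P),np.median(P[:,2]),circ(P[:,:2]), )
    m=near(588,-185,40)&(Z>88); P=C[m]; print(' spindle'); 
    for lo,hi in [(88,98),(98,104),(104,112)]:
        q=P[(P[:,2]>=lo)&(P[:,2]<hi)]; print(lo,len(q),np.round(q.mean(0),1),np.round(q[:,2].max(),1))
    r=ctrl.regions_of('pointer',n)
    for (x,y,z,w,nm) in [(628,119,30,40 if n=='top' else 45,'lap'),(588,-185,70,60 if n=='top' else 70,'mach')]:
        c=np.array(i['R'])@np.array([x,y,z])+i['t']; u=int(c[0]/c[2]*f+i['cx']);v=int(c[1]/c[2]*f+i['cy'])
        save(f'{n}_{nm}.png',p[max(v-w,0):v+w,max(u-w,0):u+w],4); print(nm,u-w,v-w)
a=[cv2.resize(cv2.imread(f'pics/{n}_{k}.png'),(390,290) if 0 else (300,300)) for n in('top','scene') for k in('lap','mach')]
cv2.imwrite('pics/crop1.png',np.vstack([np.hstack(a[:2]),np.hstack(a[2:])]))
E
```

```text
top hub top 137 49.48196966293955 [619.14263282 107.45672842]
 disc 7.751060346648565 [630.20416281 116.93750488  72.42824472]
 rim 816 69.5120947674067 [ 568.56981369 -174.93544785  111.93932661]
 spindle
88 89 [ 566.6 -174.4   93.2] 97.4
98 17 [ 568.  -173.7  102.2] 103.8
104 16 [ 568.  -174.7  105.3] 108.8
lap 229 127
mach 327 120
scene hub top 142 49.236129424714335 [623.15941559 109.34039278]
 disc 8.069961050239852 [622.82221317 108.58288465  60.93034924]
 rim 677 69.34372855008887 [ 572.17971867 -173.93950973  111.93494091]
 spindle
88 55 [ 573.1 -168.5   93.1] 97.8
98 13 [ 572.8 -171.5  101. ] 103.5
104 8 [ 572.1 -174.5  105.2] 106.3
lap 206 191
mach 123 90
```

View pics/crop1.png

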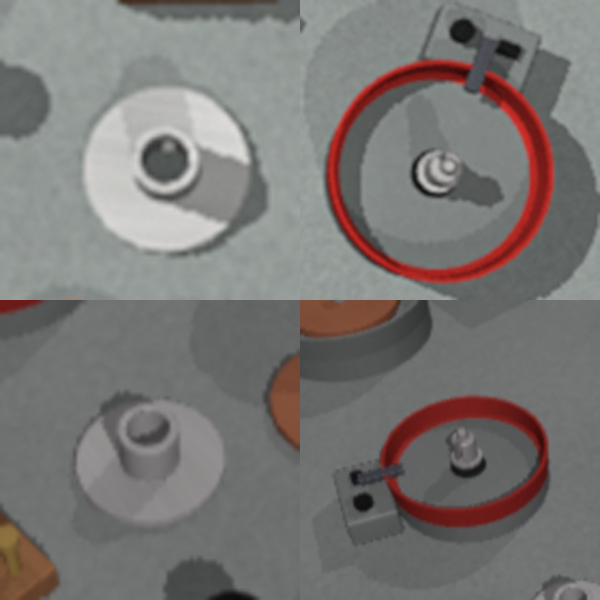

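The crop confirms a plain disc with a hub at world about (621,108.5). Its tab shows as a bright spot in the bore, towards +x. The spindle is at about (570,-174.5) and the pointer points to about −21° in world. Moving above the lap now.

carry_out --motion '[-35,-18,-2,0,0,0,91,-35,-18,-2,0,0,0,91,-35,-18,-2,0,0,0,91,-35,-18,-2,0,0,0,91,-35,-18,-2,0,0,0,91,-35,-18,-2,0,0,0,91,-35,-18,-2,0,0,0,91,-35,-18,-2,0,0,0,91]'

```text
time_s: 1.77
tool_pos: [393.6, 330.3, 230.9]
tcp_rot: [0.146, 0.989, 0.0, 0.0]
ft_force: [0.1, -0.0, 0.6]
gripper_width: 90.7
gripper_force: 0.0
```

carry_out --motion '[-35,-18,-2,0,0,0,91,-35,-18,-2,0,0,0,91,-35,-18,-2,0,0,0,91,-35,-18,-2,0,0,0,91,-35,-18,-2,0,0,0,91,-35,-18,-2,0,0,0,91,-35,-18,-2,0,0,0,91,0,0,0,0,0,0,91]'

```text
time_s: 2.43
tool_pos: [594.6, 135.0, 244.4]
tcp_rot: [0.149, 0.989, -0.001, 0.001]
ft_force: [0.2, -0.9, -0.2]
gripper_width: 91.0
gripper_force: 0.0
```

```bash
cat > w.py <<'E'
from h import *
import sys
s=ctrl.observe(); i=ctrl.camera_info('wrist'); p,d=ctrl.camera('wrist'); f=210/np.tan(np.radians(i['fovy'])/2)
q=np.array(s['tcp_rot']); print(s['time_s'],np.round(s['tool_pos'],1),np.round(q,4))
print('cam',np.round(-np.array(i['R']).T@i['t'],1),'f',f,np.round(i['R'],3).tolist(),s['joint_positions'])
save(sys.argv[1]+'.png',p,1.4); np.savez(sys.argv[1]+'.npz',p=p,d=d,R=i['R'],t=i['t'],cx=i['cx'],cy=i['cy'],f=f)
E
python3 w.py w1
```

```text
2.4333 [594.6 135.  244.4] [ 0.1488  0.9889 -0.001   0.0013]
cam [528.  157.1 414.7] f 348.1451390899182 [[0.296, 0.955, -0.002], [0.925, -0.286, 0.25], [0.239, -0.075, -0.968]] [ 0.02664107  0.22807668  1.45817747 -0.00233511  1.45319727 -1.24518614]
```

View pics/w1.png

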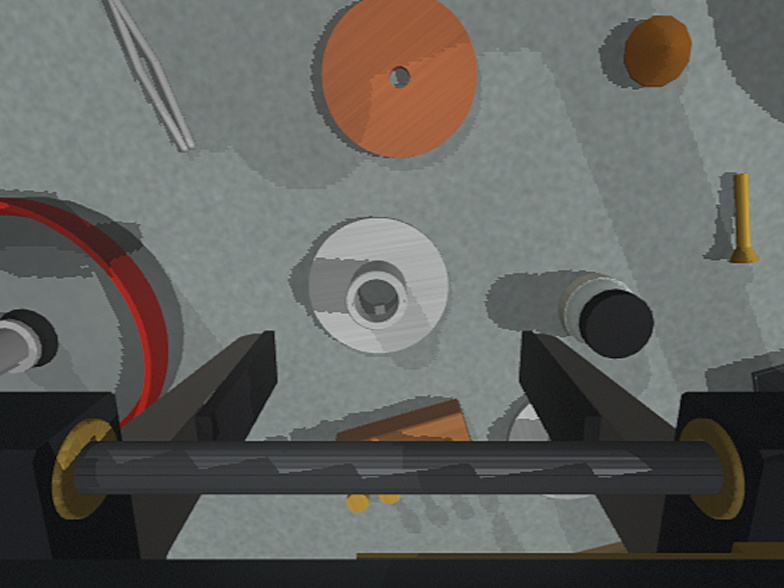

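The wrist picture shows the lap at (378,285), its hub top around (377,300) and the tab in the bore at about (380,312). The spindle is cut off at the left edge. I'll measure the lap here, then look at the spindle.

```bash
cat > lap.py <<'E'
from h import *
import sys
D=np.load(sys.argv[1]+'.npz'); i=dict(R=D['R'],t=D['t'],cx=float(D['cx']),cy=float(D['cy'])); f=float(D['f'])
d=D['d'];C=cloud(d,i,f);C[d<=0]=1e6;Z=C[...,2];p=D['p']
x,y=float(sys.argv[2]),float(sys.argv[3])
rr=np.hypot(C[...,0]-x,C[...,1]-y)
m=(rr<70)&(Z>3)&(Z<14)
h=cv2.convexHull(C[m][:,:2].astype(np.float32))[:,0]; print('disc',np.median(C[m][:,2]),circ(h))
m=(rr<40)&(Z>45)&(Z<56); P=C[m][:,:2]; c=circ(P,20.5); print('hub',len(P),np.median(C[m][:,2]),c,circ(P))
m=(np.hypot(C[...,0]-c[0],C[...,1]-c[1])<17)&(Z>24)&(Z<36); P=C[m]; print('tab',len(P),P.mean(0) if len(P) else '')
for q in P: print(np.round(q-[*c,0],1).tolist(),end=' ')
g=cv2.cvtColor(p,cv2.COLOR_RGB2GRAY)
# rectify at z=30 about c
R,t=i['R'],i['t']
def rect(z,cx,cy,s=8,w=28):
    a=np.arange(-w,w,1/s); X,Y=np.meshgrid(cx+a[::-1],cy+a[::-1],indexing='ij'); Q=np.stack([X,Y,np.full_like(X,z)],-1)@R.T+t
    return cv2.remap(p,(Q[...,0]/Q[...,2]*f+i['cx']).astype(np.float32),(Q[...,1]/Q[...,2]*f+i['cy']).astype(np.float32),cv2.INTER_CUBIC)
cv2.imwrite('pics/rect_%s.png'%sys.argv[1],rect(30,*c)[...,::-1])
E
python3 lap.py w1 621 108.5
```

```text
disc 8.418106885163864 [621.24539214 109.28750291  59.87192663]
hub 803 50.181460663853414 [620.5184098  109.68518728] [620.52295744 109.68317194  20.65787278]
tab 52 [632.77824856 107.5297544   29.53202654]
[-4.9, -16.3, 29.0] [9.9, -0.7, 24.7] [10.4, 0.3, 24.2] [10.5, 1.6, 25.2] [9.3, -5.3, 26.3] [9.7, -4.2, 26.2] [9.7, -3.0, 27.2] [10.3, -2.0, 26.5] [9.9, -0.5, 29.1] [10.6, 0.4, 27.9] [10.6, 1.7, 29.1] [9.5, -5.2, 29.8] [10.0, -4.2, 29.1] [9.9, -2.9, 30.8] [10.6, -2.0, 29.4] [11.0, -0.9, 29.5] [11.3, 0.2, 29.6] [11.3, 1.5, 30.7] [10.6, -5.6, 29.9] [10.8, -4.4, 30.6] [10.9, -3.2, 31.4] [11.5, -2.2, 30.6] [12.0, -1.2, 29.9] [12.1, 0.0, 30.7] [12.5, 1.1, 30.6] [14.0, 1.7, 26.2] [11.9, -6.0, 29.4] [11.6, -4.6, 31.8] [12.1, -3.6, 31.2] [12.7, -2.6, 30.4] [13.0, -1.5, 30.4] [13.4, -0.4, 30.3] [13.5, 0.8, 30.9] [14.6, 1.6, 28.4] [13.0, -5.1, 30.9] [13.5, -4.1, 30.3] [13.7, -2.9, 30.8] [13.9, -1.7, 31.3] [14.4, -0.7, 30.8] [14.9, 0.3, 30.3] [15.2, 1.4, 30.1] [14.2, -5.5, 30.8] [14.7, -4.4, 30.2] [14.9, -3.3, 30.6] [14.9, -2.0, 31.8] [15.8, -1.2, 29.6] [16.0, -0.0, 30.2] [16.7, 0.9, 29.1] [15.8, -4.8, 30.4] [15.8, -3.6, 31.3] [16.6, -2.7, 29.7] [16.8, -1.5, 30.2]
```

carry_out --motion '[-5,-40,1,0,0,0,91,-5,-40,1,0,0,0,91,-5,-40,1,0,0,0,91,-5,-40,1,0,0,0,91,-5,-40,1,0,0,0,91,-5,-40,1,0,0,0,91,-5,-40,1,0,0,0,91,0,0,0,0,0,0,91]'

```text
time_s: 3.15
tool_pos: [541.8, -142.7, 237.4]
tcp_rot: [0.149, 0.989, -0.001, -0.0]
ft_force: [0.5, -0.5, -1.2]
gripper_width: 91.0
gripper_force: 0.0
```

```bash
python3 w.py w2; python3 - <<'E'
from h import *
p=cv2.imread('pics/w2.png');print(p.shape)
a=cv2.imread('pics/rect_w1.png'); cv2.imwrite('pics/c2.png',p)
E
```

```text
3.15 [ 541.8 -142.7  237.4] [ 1.486e-01  9.889e-01 -1.300e-03 -2.000e-04]
cam [ 475.6 -120.7  407.9] f 348.1451390899182 [[0.295, 0.955, -0.003], [0.926, -0.285, 0.247], [0.236, -0.075, -0.969]] [-0.47177772  0.10543259  1.61006139 -0.00254597  1.42573438 -1.74394943]
(588, 784, 3)
```

View pics/w2.png

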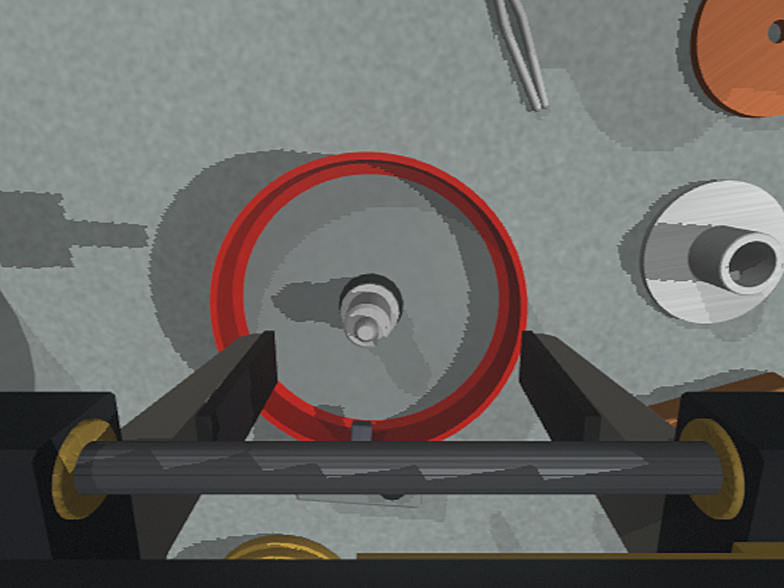

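The spindle is at about (366,310), and the nose hides the keyway from this side. The tab direction is about −9° in world. I'll shift the camera past the spindle to the +x/+y side.

carry_out --motion '[-37,12,0,0,0,0,91,-37,12,0,0,0,0,91,-37,12,0,0,0,0,91,-37,12,0,0,0,0,91,0,0,0,0,0,0,91,0,0,0,0,0,0,91]'

```text
time_s: 3.7
tool_pos: [699.5, -131.6, 234.7]
tcp_rot: [0.144, 0.99, 0.001, -0.002]
ft_force: [-0.5, -0.1, -0.4]
gripper_width: 91.2
gripper_force: 0.0
```

```bash
python3 w.py w3; cat > sp.py <<'E'
from h import *
import sys
for n in sys.argv[1:]:
    D=np.load(n+'.npz'); i=dict(R=D['R'],t=D['t'],cx=float(D['cx']),cy=float(D['cy'])); f=float(D['f'])
    d=D['d'];C=cloud(d,i,f);C[d<=0]=1e6;Z=C[...,2];p=D['p'];R,t=i['R'],i['t']
    rr=np.hypot(C[...,0]-570,C[...,1]+174.5)
    m=(abs(rr-112)<14)&(Z>66)&(Z<73); print('rim',m.sum(),circ(C[m][:,:2]))
    m=(rr<14)&(Z>103); print('nose',m.sum(),np.median(C[m][:,2]),C[m].mean(0),circ(C[m][:,:2],6))
    m=(rr<22)&(Z>91)&(Z<97); print('should',m.sum(),np.median(C[m][:,2]),circ(C[m][:,:2],12),C[m].mean(0))
    out=[]
    for z in (94,62):
        s,w=7,28;a=np.arange(-w,w,1/s); X,Y=np.meshgrid(570+a[::-1],-174.5+a[::-1],indexing='ij'); Q=np.stack([X,Y,np.full_like(X,z)],-1)@R.T+t
        mx,my=(Q[...,0]/Q[...,2]*f+i['cx']).astype(np.float32),(Q[...,1]/Q[...,2]*f+i['cy']).astype(np.float32)
        out.append(cv2.remap(p,mx,my,cv2.INTER_CUBIC))
    cv2.imwrite(f'pics/sp_{n}.png',np.hstack(out)[...,::-1])
E
python3 sp.py w2 w3
```

```text
3.7 [ 699.5 -131.6  234.7] [ 1.443e-01  9.895e-01  7.000e-04 -2.000e-03]
cam [ 633.7 -110.9  405.5] f 348.1451390899182 [[0.287, 0.958, 0.001], [0.929, -0.278, 0.243], [0.233, -0.069, -0.97]] [-3.55441164e-01  5.07933967e-01  1.12182294e+00  4.99521370e-04
  1.51613359e+00 -1.63666858e+00]
rim 3415 [ 569.52365005 -173.30149799  111.47464274]
nose 184 105.72831485749944 [ 569.41440615 -173.37756713  105.56883082] [ 570.00573061 -173.61753045]
should 559 94.06485842654543 [ 570.17195681 -173.71057253] [ 567.29727468 -173.06542026   93.98470855]
rim 3963 [ 570.67760178 -173.08527653  111.64905733]
nose 267 105.57287135343375 [ 570.79688497 -172.66629959  105.44937452] [ 570.52043511 -173.05924271]
should 768 94.05854273805102 [ 569.88742741 -173.57148681] [ 569.953958   -172.7326153    93.96737135]
```

View pics/sp_w3.png

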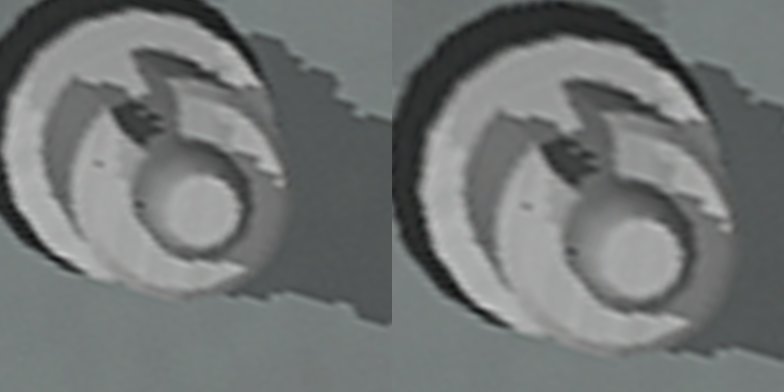

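Rectified at shoulder height, the keyway's edges are at about (115,107) and (178,80), with the axis at (188,195). That puts the keyway at about +22° in world, 43° anticlockwise from the pointer. The tab is at about −9°, so it needs about +31°. Back to the lap.

carry_out --motion '[20.6,29.8,10,0,0,0,91,20.6,29.8,10,0,0,0,91,20.6,29.8,10,0,0,0,91,20.6,29.8,10,0,0,0,91,20.6,29.8,10,0,0,0,91,20.6,29.8,10,0,0,0,91,20.6,29.8,10,0,0,0,91,0,0,0,0,0,0,91]'

```text
time_s: 4.42
tool_pos: [616.0, 113.3, 166.9]
tcp_rot: [0.143, 0.99, 0.001, -0.002]
ft_force: [-0.9, -0.6, 0.1]
gripper_width: 90.9
gripper_force: 0.0
```

carry_out --motion '[0,0,0,0,0,0,91,0,0,0,0,0,0,91]'

```text
time_s: 4.58
tool_pos: [620.6, 106.8, 169.3]
tcp_rot: [0.146, 0.989, -0.0, 0.001]
ft_force: [-0.5, 0.9, 0.1]
gripper_width: 91.0
gripper_force: 0.0
```

```bash
python3 w.py w4; python3 lap.py w4 621 109 | head -3; cat > go.py <<'E'
from h import *
import sys
from scipy.spatial.transform import Rotation as Ro
s=ctrl.observe(); R=Ro.from_quat(s['tcp_rot']).as_matrix()
print('pos',np.round(s['tool_pos'],1),'yaw x',np.degrees(np.arctan2(R[1,0],R[0,0])).round(2),'z',np.round(R[:,2],4),'F',np.round(s['ft_force'],1),'T',np.round(s['ft_torque'],2))
print('d tool',np.round(R.T@(np.array(list(map(float,sys.argv[1:4])))-s['tool_pos']),1),'down vec tool',np.round(R.T@[0,0,-1],4))
E
python3 go.py 620.8 109.5 14
```

```text
4.5833 [620.6 106.8 169.3] [ 1.456e-01  9.893e-01 -1.000e-04  1.100e-03]
cam [553.8 128.1 339.6] f 348.1451390899182 [[0.289, 0.957, 0.0], [0.927, -0.28, 0.25], [0.239, -0.072, -0.968]] [-2.08537930e-02  3.30753427e-01  1.48344503e+00 -4.68849152e-04
  1.32513433e+00 -1.29938557e+00]
disc 8.399837851418837 [621.3856034  109.40275999  59.92232846]
hub 1298 50.175921831227384 [620.59539227 109.66803061] [620.59781631 109.66641291  20.61794038]
tab 81 [632.20465795 107.63321409  29.79493607]
pos [621.2 106.1 169.3] yaw x 163.19 z [ 2.4e-03 -5.0e-04 -1.0e+00] F [ 0.2 -1.  -0.3] T [-0.02 -0.02 -0.04]
d tool [  1.7   3.1 155.3] down vec tool [ 2.5e-03 -3.0e-04  1.0e+00]
```

carry_out --motion '[1.7,3,30,0,0,0,91,0,0,30,0,0,0,91,0,0,30,0,0,0,91,0,0,25,0,0,0,91,0,0,20,0,0,0,91,0,0,10,0,0,0,91,0,0,5,0,0,0,91,0,0,0,0,0,0,91]'

```text
time_s: 5.3
tool_pos: [620.4, 109.4, 17.5]
tcp_rot: [0.146, 0.989, -0.0, -0.0]
ft_force: [0.0, 0.3, -0.6]
gripper_width: 91.0
gripper_force: 0.0
```

```bash
python3 go.py 620.8 109.5 14
```

```text
pos [620.4 109.4  17.5] yaw x 163.15 z [-4.e-04 -1.e-04 -1.e+00] F [ 0.   0.3 -0.6] T [ 0.06 -0.01  0.02]
d tool [-0.3  0.2  3.5] down vec tool [-3.e-04  2.e-04  1.e+00]
```

Positioned; a little lower, then close.

carry_out --motion '[-0.3,0,3,0,0,0,91,0,0,0,0,0,0,91,0,0,0,0,0,0,44,0,0,0,0,0,0,40,0,0,0,0,0,0,40,0,0,0,0,0,0,40,0,0,0,0,0,0,40,0,0,0,0,0,0,40]'

```text
time_s: 5.97
tool_pos: [620.6, 110.2, 14.7]
tcp_rot: [0.146, 0.989, -0.0, 0.0]
ft_force: [-0.1, 0.2, 0.0]
gripper_width: 53.0
gripper_force: 0.0
```

carry_out --motion '[0,0,0,0,0,0,40,0,0,0,0,0,0,40,0,0,0,0,0,0,40]'

```text
time_s: 6.22
tool_pos: [620.5, 110.0, 14.6]
tcp_rot: [0.146, 0.989, -0.0, -0.0]
ft_force: [-0.3, -1.4, 0.6]
gripper_width: 47.2
gripper_force: 30.0
```

carry_out --motion '[0,0,-10,0,0,0,40,0,0,-25,0,0,0,40,0,0,-35,0,0,0,40,0,0,-35,0,0,0,40,0,0,-30,0,0,0,40,0,0,-10,0,0,0,40,0,0,0,0,0,0,40,0,0,0,0,0,0,40]'

```text
time_s: 6.88
tool_pos: [619.8, 110.2, 158.2]
tcp_rot: [0.146, 0.989, -0.0, -0.001]
ft_force: [0.6, 0.4, -5.0]
gripper_width: 47.1
gripper_force: 30.0
```

```bash
python3 go.py 570 -172.8 160
```

```text
pos [619.8 110.2 158.2] yaw x 163.22 z [-1.8e-03  1.0e-04 -1.0e+00] F [ 0.6  0.4 -5. ] T [ 0.03  0.06 -0.04]
d tool [ -34.  -285.3   -1.7] down vec tool [-1.8e-03  4.0e-04  1.0e+00]
```

carry_out --motion '[-3,-25,0,0,0,0,40,-5,-39,0,0,0,0,40,-5,-40,0,0,0,0,40,-5,-41,0,0,0,0,40,-5,-41,0,0,0,0,40,-4.6,-40,0,0,0,0,40,-3.5,-35,0,0,0,0,40,-3,-24.5,0,0,0,0,40]'

```text
time_s: 7.55
tool_pos: [567.9, -175.3, 155.6]
tcp_rot: [0.147, 0.989, 0.001, -0.003]
ft_force: [0.4, 0.0, -4.4]
gripper_width: 46.8
gripper_force: 30.0
```

carry_out --motion '[0,0,0,0,0,-4,40,0,0,0,0,0,-5,40,0,0,0,0,0,-5,40,0,0,0,0,0,-4,40,0,0,0,0,0,0,40,0,0,0,0,0,0,40]'

```text
time_s: 8.05
tool_pos: [569.3, -172.2, 156.6]
tcp_rot: [-0.01, 1.0, 0.001, -0.002]
ft_force: [0.3, -0.8, -4.4]
gripper_width: 47.1
gripper_force: 30.0
```

```bash
python3 w.py w5; python3 go.py 570 -173.1 120; python3 - <<'E'
from h import *
D=np.load('w5.npz'); i=dict(R=D['R'],t=D['t'],cx=float(D['cx']),cy=float(D['cy'])); f=float(D['f'])
d=D['d'];C=cloud(d,i,f);C[d<=0]=1e6;Z=C[...,2]
rr=np.hypot(C[...,0]-570,C[...,1]+173)
h=Z[(rr<26)&(rr>18)]; print('top hist',np.histogram(h,bins=np.arange(100,230,10)))
m=(rr<40)&(rr>8)&(Z>185)&(Z<198);print('hubtop',m.sum(),np.median(C[m][:,2]),circ(C[m][:,:2],20.5))
E
```

```text
8.05 [ 569.3 -172.2  156.6] [-0.0096  1.      0.0013 -0.0023]
cam [ 500.7 -172.6  327.3] f 348.1451390899182 [[-0.018, 1.0, 0.002], [0.97, 0.017, 0.243], [0.243, 0.007, -0.97]] [-4.96791274e-01  2.61172558e-01  1.59508462e+00  3.19197589e-06
  1.29056208e+00 -2.08678272e+00]
pos [ 569.7 -172.4  157.2] yaw x -178.89 z [-0.0035  0.0019 -1.    ] F [-0.3  0.4 -4.4] T [ 0.06 -0.   -0.01]
d tool [-0.5 -0.8 37.2] down vec tool [-0.0035 -0.002   1.    ]
top hist (array([   0,    0,    0,    0,  216,  942,  728,  970, 1077, 3191,  368,
        369]), array([100, 110, 120, 130, 140, 150, 160, 170, 180, 190, 200, 210, 220]))
hubtop 5247 192.09906402400634 [ 567.98419398 -171.39339603]
```

View pics/w5.png

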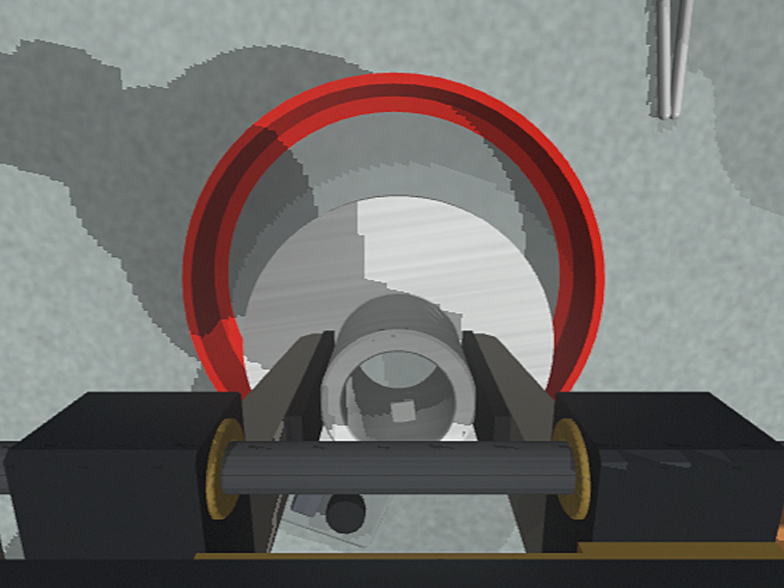

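The lap is held squarely and the tab is visible at (403,410). It now points about +8.6° in world, some 13° short of the keyway. Lowering to just above the shoulder.

carry_out --motion '[-0.5,-0.8,8,0,0,0,40,0,0,12,0,0,0,40,0,0,12,0,0,0,40,0,0,8,0,0,0,40,0,0,3,0,0,0,40,0,0,0,0,0,0,40,0,0,0,0,0,0,40]'

```text
time_s: 8.68
tool_pos: [571.4, -173.8, 116.4]
tcp_rot: [-0.011, 1.0, 0.0, -0.0]
ft_force: [-0.1, 0.1, -4.5]
gripper_width: 46.8
gripper_force: 30.0
```

```bash
python3 go.py 570 -173.1 100
```

```text
pos [ 571.4 -173.8  116.4] yaw x -178.78 z [-2.e-04  1.e-04 -1.e+00] F [-0.1  0.1 -4.5] T [-0.02 -0.04 -0.05]
d tool [ 1.4  0.8 16.4] down vec tool [-2.e-04 -1.e-04  1.e+00]
```

carry_out --motion '[1,0.5,3,0,0,0,40,0,0,0,0,0,0,40,0,0,0,0,0,0,40]'

```text
time_s: 8.93
tool_pos: [570.5, -173.4, 113.9]
tcp_rot: [-0.011, 1.0, -0.0, 0.0]
ft_force: [0.9, -1.4, -4.6]
gripper_width: 47.1
gripper_force: 30.0
```

```bash
python3 go.py 570 -173.1 100
```

```text
pos [ 570.5 -173.4  113.9] yaw x -178.78 z [ 5.e-04 -3.e-04 -1.e+00] F [ 0.9 -1.4 -4.6] T [ 0.04 -0.    0.01]
d tool [ 0.5  0.3 13.9] down vec tool [5.e-04 3.e-04 1.e+00]
```

carry_out --motion '[0.4,0.3,2,0,0,0,40,0,0,3,0,0,0,40,0,0,3,0,0,0,40,0,0,2,0,0,0,40,0,0,0,0,0,0,40]'

```text
time_s: 9.35
tool_pos: [569.6, -173.1, 102.9]
tcp_rot: [-0.011, 1.0, 0.0, -0.0]
ft_force: [-0.4, 0.4, -4.6]
gripper_width: 46.7
gripper_force: 30.0
```

carry_out --motion '[0,0,2,0,0,0,40,0,0,2,0,0,0,40,0,0,2,0,0,0,40,0,0,0,0,0,0,40,0,0,0,0,0,0,40]'

```text
time_s: 9.77
tool_pos: [569.8, -173.2, 97.3]
tcp_rot: [-0.011, 1.0, -0.0, -0.0]
ft_force: [-0.2, -0.5, -5.2]
gripper_width: 47.1
gripper_force: 30.0
```

carry_out --motion '[0,0,2,0,0,0,40,0,0,2,0,0,0,40,0,0,2,0,0,0,40,0,0,1.5,0,0,0,40,0,0,0,0,0,0,40,0,0,0,0,0,0,40]'

```text
time_s: 10.27
tool_pos: [569.8, -173.2, 89.8]
tcp_rot: [-0.011, 1.0, -0.0, -0.0]
ft_force: [-1.1, -3.2, -6.3]
gripper_width: 47.3
gripper_force: 30.0
```

carry_out --motion '[0,0,1,0,0,0,40,0,0,1,0,0,0,40,0,0,0,0,0,0,40,0,0,0,0,0,0,40]'

```text
time_s: 10.6
tool_pos: [570.0, -173.3, 88.1]
tcp_rot: [-0.011, 1.0, -0.0, 0.0]
ft_force: [-1.2, -2.9, -3.6]
gripper_width: 46.8
gripper_force: 30.0
```

carry_out --motion '[0.2,-0.5,1,0,0,0,40,0,0,0.5,0,0,0,40,0,0,0,0,0,0,40,0,0,0,0,0,0,40]'

```text
time_s: 10.93
tool_pos: [569.8, -173.3, 86.5]
tcp_rot: [-0.011, 1.0, 0.0, 0.0]
ft_force: [-0.2, -1.4, -4.1]
gripper_width: 46.8
gripper_force: 30.0
```

carry_out --motion '[0,0,1,0,0,0,40,0,0,0,0,0,0,40,0,0,0,0,0,0,40]'

```text
time_s: 11.18
tool_pos: [570.0, -173.4, 85.9]
tcp_rot: [-0.011, 1.0, 0.0, 0.0]
ft_force: [-1.4, -0.6, -1.3]
gripper_width: 46.8
gripper_force: 30.0
```

carry_out --motion '[0,0,1,0,0,0,40,0,0,0,0,0,0,40,0,0,0,0,0,0,40]'

```text
time_s: 11.43
tool_pos: [570.0, -173.5, 84.8]
tcp_rot: [-0.011, 1.0, 0.0, 0.0]
ft_force: [-0.4, -0.4, -0.2]
gripper_width: 47.0
gripper_force: 30.0
```

carry_out --motion '[0,0,1,0,0,0,40,0,0,0,0,0,0,40,0,0,0,0,0,0,40]'

```text
time_s: 11.68
tool_pos: [570.0, -173.5, 83.8]
tcp_rot: [-0.011, 1.0, 0.0, 0.0]
ft_force: [-1.2, 0.4, 0.7]
gripper_width: 47.4
gripper_force: 30.0
```

carry_out --motion '[0,0,1,0,0,0,40,0,0,0,0,0,0,40,0,0,0,0,0,0,40]'

```text
time_s: 11.93
tool_pos: [570.0, -173.6, 82.8]
tcp_rot: [-0.011, 1.0, -0.0, 0.0]
ft_force: [-0.4, 0.7, 1.9]
gripper_width: 47.2
gripper_force: 30.0
```

carry_out --motion '[0,0,0,0,0,-1.5,40,0,0,0,0,0,-1.5,40,0,0,0,0,0,-1.5,40,0,0,0,0,0,0,40]'

```text
time_s: 12.27
tool_pos: [570.0, -174.2, 82.9]
tcp_rot: [-0.05, 0.999, -0.001, 0.0]
ft_force: [-1.1, -1.2, 0.6]
gripper_width: 47.0
gripper_force: 30.0
```

```bash
python3 go.py 570 -173.5 83
```

```text
pos [ 570.  -174.2   82.9] yaw x -174.25 z [ 6.0e-04 -1.1e-03 -1.0e+00] F [-1.1 -1.2  0.6] T [-0.22  0.12  0.  ]
d tool [-0.1  0.7 -0.1] down vec tool [5.0e-04 1.2e-03 1.0e+00]
```

carry_out --motion '[0,0.4,0,0,0,-1.5,40,0,0,0,0,0,-1.5,40,0,0,0,0,0,0,40,0,0,0,0,0,0,40]'

```text
time_s: 12.6
tool_pos: [569.4, -173.2, 82.0]
tcp_rot: [-0.075, 0.997, 0.0, -0.0]
ft_force: [-0.4, -1.9, -2.3]
gripper_width: 46.9
gripper_force: 30.0
```

carry_out --motion '[0,0,0,0,0,-1.5,40,0,0,0,0,0,-1,40,0,0,0,0,0,0,40,0,0,0,0,0,0,40]'

```text
time_s: 12.93
tool_pos: [569.2, -173.3, 81.9]
tcp_rot: [-0.097, 0.995, 0.0, -0.001]
ft_force: [-1.5, -3.3, -4.8]
gripper_width: 46.8
gripper_force: 30.0
```

```bash
python3 go.py 570 -173.5 83
```

```text
pos [ 569.2 -173.3   81.9] yaw x -168.83 z [-1.2e-03  1.0e-04 -1.0e+00] F [-1.5 -3.3 -4.8] T [-0.51  0.16 -0.03]
d tool [-0.8 -0.4 -1.1] down vec tool [-1.2e-03 -3.0e-04  1.0e+00]
```

Fz fell back to the bare weight (−4.8 N) at a tab angle of about +19°, so the tab is in. No more turning; lowering gently.

carry_out --motion '[0.2,-0.5,1,0,0,0,40,0,0,1,0,0,0,40,0,0,0,0,0,0,40,0,0,0,0,0,0,40]'

```text
time_s: 13.27
tool_pos: [569.6, -173.4, 80.4]
tcp_rot: [-0.098, 0.995, 0.0, -0.0]
ft_force: [-0.2, -0.6, -5.5]
gripper_width: 47.3
gripper_force: 30.0
```

carry_out --motion '[0,0,1,0,0,0,40,0,0,1,0,0,0,40,0,0,0,0,0,0,40,0,0,0,0,0,0,40]'

```text
time_s: 13.6
tool_pos: [569.6, -173.5, 78.4]
tcp_rot: [-0.098, 0.995, 0.0, -0.0]
ft_force: [-0.4, -0.7, -4.7]
gripper_width: 47.0
gripper_force: 30.0
```

```bash
python3 go.py 570 -173.5 75
```

```text
pos [ 569.6 -173.5   78.4] yaw x -168.78 z [-2.e-04  4.e-04 -1.e+00] F [-0.4 -0.7 -4.7] T [-0.04  0.01  0.05]
d tool [-0.4 -0.1  3.4] down vec tool [-1.e-04 -4.e-04  1.e+00]
```

It is going down freely: the underside is now about 4 mm above the flange.

carry_out --motion '[0,0,1,0,0,0,40,0,0,1,0,0,0,40,0,0,0,0,0,0,40,0,0,0,0,0,0,40]'

```text
time_s: 13.93
tool_pos: [569.6, -173.5, 76.5]
tcp_rot: [-0.098, 0.995, 0.0, -0.0]
ft_force: [0.4, -0.3, -5.1]
gripper_width: 47.0
gripper_force: 30.0
```

carry_out --motion '[0,0,1,0,0,0,40,0,0,0.5,0,0,0,40,0,0,0,0,0,0,40,0,0,0,0,0,0,40]'

```text
time_s: 14.27
tool_pos: [569.6, -173.7, 75.0]
tcp_rot: [-0.098, 0.995, 0.0, -0.0]
ft_force: [-1.2, 0.8, -5.6]
gripper_width: 47.1
gripper_force: 30.0
```

carry_out --motion '[0,0,0.5,0,0,0,40,0,0,0.5,0,0,0,40,0,0,0,0,0,0,40,0,0,0,0,0,0,40]'

```text
time_s: 14.6
tool_pos: [569.8, -173.7, 74.4]
tcp_rot: [-0.098, 0.995, -0.0, 0.0]
ft_force: [-1.0, -0.1, -2.3]
gripper_width: 46.7
gripper_force: 30.0
```

carry_out --motion '[0,0,0.5,0,0,0,40,0,0,0.5,0,0,0,40,0,0,0,0,0,0,40,0,0,0,0,0,0,40]'

```text
time_s: 14.93
tool_pos: [569.8, -173.8, 73.3]
tcp_rot: [-0.098, 0.995, -0.0, 0.0]
ft_force: [-1.2, 0.6, -0.5]
gripper_width: 47.0
gripper_force: 30.0
```

carry_out --motion '[0,0,0,0,0,0,52,0,0,0,0,0,0,60,0,0,0,0,0,0,75,0,0,0,0,0,0,85,0,0,0,0,0,0,85,0,0,0,0,0,0,85,0,0,0,0,0,0,85]'

```text
time_s: 15.52
tool_pos: [569.7, -173.8, 73.2]
tcp_rot: [-0.098, 0.995, -0.0, 0.0]
ft_force: [0.6, 0.0, -0.3]
gripper_width: 85.0
gripper_force: 0.0
```

carry_out --motion '[0,0,-5,0,0,0,85,0,0,-15,0,0,0,85,0,0,-25,0,0,0,85,0,0,-30,0,0,0,85,0,0,-30,0,0,0,85,0,0,-20,0,0,0,85,0,0,0,0,0,0,85,0,0,0,0,0,0,85]'

```text
time_s: 16.18
tool_pos: [570.4, -174.1, 199.5]
tcp_rot: [-0.098, 0.995, -0.001, 0.001]
ft_force: [0.8, 0.2, -0.7]
gripper_width: 85.0
gripper_force: 0.0
```

```bash
python3 w.py w6; python3 - <<'E'
from h import *
D=np.load('w6.npz'); i=dict(R=D['R'],t=D['t'],cx=float(D['cx']),cy=float(D['cy'])); f=float(D['f'])
d=D['d'];C=cloud(d,i,f);C[d<=0]=1e6;Z=C[...,2];rr=np.hypot(C[...,0]-570,C[...,1]+173.3)
m=(rr<57)&(rr>27)&(Z>50)&(Z<85);P=C[m];A=np.c_[P[:,:2]-[570,-173.3],np.ones(len(P))];print('disc top plane',np.linalg.lstsq(A,P[:,2],rcond=None)[0],len(P))
m=(rr<25)&(rr>17)&(Z>100)&(Z<125);print('hub top',np.median(C[m][:,2]),m.sum(),circ(C[m][:,:2],20.5))
E
```

```text
16.1833 [ 570.4 -174.1  199.5] [-9.780e-02  9.952e-01 -9.000e-04  1.300e-03]
cam [ 501.9 -186.   369.8] f 348.1451390899182 [[-0.193, 0.981, -0.002], [0.95, 0.188, 0.25], [0.245, 0.046, -0.968]] [-4.98682195e-01  2.21648485e-01  1.55473392e+00  5.91170686e-06
  1.36209677e+00 -2.26535258e+00]
disc top plane [ 7.57296100e-04 -5.35508596e-04  6.65000391e+01] 8852
hub top 108.26871919733304 1572 [ 569.75681248 -173.01037511]
```

View pics/w6.png

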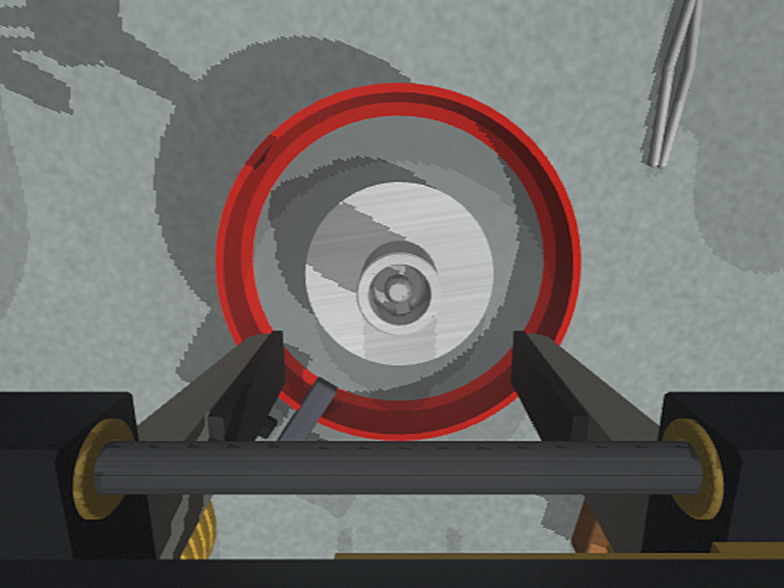

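```bash
python3 w.py w7|head -1; python3 - <<'E'
from h import *
for n in ('w6','w7'):
    D=np.load(n+'.npz'); i=dict(R=D['R'],t=D['t'],cx=float(D['cx']),cy=float(D['cy'])); f=float(D['f'])
    d=D['d'];C=cloud(d,i,f);C[d<=0]=1e6;Z=C[...,2];rr=np.hypot(C[...,0]-570,C[...,1]+173.3)
    for nm,a,b,lo,hi in [('rim70',109,114,62,78),('floor40',75,95,34,46),('disc68',28,56,55,80),('hub110',18,23,100,120),('nose106',0,6,98,115)]:
        m=(rr>a)&(rr<b)&(Z>lo)&(Z<hi); print(n,nm,m.sum(),np.median(Z[m]))
E
```

```text
16.2333 [ 569.4 -173.6  197.5] [-9.780e-02  9.952e-01  2.000e-04 -2.000e-04]
w6 rim70 5451 69.92800118458275
w6 floor40 11304 40.38585430880151
w6 disc68 8281 66.49297840676057
w6 hub110 1150 108.36771823330551
w6 nose106 182 104.24905170363841
w7 rim70 5465 69.94878995351517
w7 floor40 11384 40.39864788809988
w7 disc68 8355 66.51309529009231
w7 hub110 1159 108.30606202773127
w7 nose106 183 104.31820807166528
```

Hub minus nose measures 4.0 mm, which is exactly the home value. The disc is flat to under 0.1°, and the tab is in the keyway. Lap and spindle together sit about 1.6 mm low on the spring under the lap's weight. Handing in.

```bash
python3 -c "
from bench import ctrl; print(ctrl.sign_off())"
```

```text
the job is handed in; nothing more can be done
None
```

The lap is on the spindle with its tab in the keyway, lying flat and fully home on the flange; it was let go and the job handed in at about 16 s, with contact forces around 7 N at most and no bystander touched.

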